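# Shut the filter drawer and hold the long cell in the photometer beam

## Task

Push the loaded filter drawer of the photometer fully shut. Then take the longer of the two glass cells from the tray, fingers on its two long frosted faces only, never on the clear end windows, and hold it upright in the light path, midway between the lamp and detector heads, centred on their lens ports with its clear ends facing them. Finish while still holding it there, motionless, cell and gripper touching no part of the photometer, and leave the other cell, jar, bottle and bowl where they stand.

Things in the scene. Friction and masses are not known exactly. Their poses are not given: they have to be found in the camera images.
- photometer: Fixed open-beam photometer. Origin on the counter below the middle of the gap between its two grey heads; x to its back (front, to the robot, is -x), y along the beam from lamp to detector head, z up. Base plate x -75..75, y -160..130 mm, 18 mm high. Lamp head x -60..60, y -155..-65; detector head x -45..45, y 65..120; tops 140 mm above the counter. Stands left or right, turned up to 0.25 rad.
- beam (a point): Middle of the light path: midway between the two round black lens ports, on their common axis, 105 mm above the counter. Axes as the photometer's: the beam runs along y. The ports are 30 mm across and stand 8 mm out of the heads' inner faces: 114 mm are free between them.
- filter_drawer (a joint): Filter drawer in the front of the lamp head, a glass filter lying in it. Metres open: 0 is fully shut (panel flat against the head), at most 0.06; starts 0.03 to 0.06 open. Slides along the photometer's x (shutting is +x), stays where left, needs about 2 N to push, with a hard stop at 0.
- drawer_front (a point): Centre of the outer (robot-facing) side of the drawer's front panel, 103 mm above the counter, moves with the drawer; axes as the photometer's. The panel is 72 mm wide (y), 42 mm high, 8 mm thick; its upper edge is 16 mm below the head's top. A thin finger lip 17 mm below this centre, 10 mm deep, is seen only: it cannot be felt.
- tray: Fixed grey plastic draining tray with the two cells standing in it, 140 (x) x 210 (y) mm, floor 4 mm thick, rim 12 mm above the counter. Origin at the centre of its underside on the counter. Stands on the side where the photometer is not.
- cell: The long glass cell: upright block 56 mm long (x), 24 mm wide (y), 56 mm tall, about 140 g, a 3 mm stub on top. Its two long faces (+y and -y, 24 mm apart) are frosted, dull and pale: grip here. Its narrow ends (+x and -x) are clear windows. Origin at the centre of its underside, z up. Stands with x within 0.6 rad of the robot's x, some 96 mm from the short cell, either of them to the left.
- cell_mid (a point): Middle of the long cell, 28 mm above its underside. Axes as the cell's.
- cell_window0: Clear end window of the long cell on its -x end, 4 mm thick, 20 mm wide, 54 mm tall (inset 2 mm from the frosted faces). Origin below its middle, level with the cell's underside. Not to be touched.
- cell_window1: The same on the long cell's +x end. Not to be touched.
- short_cell: The short glass cell, to be left alone: like the long one but only 30 mm long (x), 24 mm wide (y), 56 mm tall. Origin at the centre of its underside.
- jar: Clear specimen jar with white cap, 68 mm diameter, 85 mm tall; bystander at the left. Origin at the centre of its underside.
- bottle: White plastic bottle, 60 mm diameter, 140 mm tall; bystander at the right. Origin at the centre of its underside.
- bowl: White ceramic bowl, 100 mm diameter, 50 mm tall; bystander at the near left. Origin at the centre of its underside.
Not all that is in view belongs to the job. Leave any orange look-alike of the cell alone.

How it is judged:
By the outcome, as a careful person would: the job done as asked, in the order asked, and still so for the second after the job is handed in, while the arm keeps its last pose, push and grip.
It also fails if it takes over 58 s, if anything falls off the work surface, if the arm or the gripper's body presses on something with over 40 N, if the wrist force passes 120 N, or if a joint passes its speed limit or range.

## Robot

A 7-joint arm with a two-finger parallel gripper is mounted at the origin on the work surface. World frame = base frame: x ahead of the robot, y to its left, z up, the work surface at z = 0. Lengths are in mm, angles in rad, forces in N, time in s.
With the tool pointing down it reaches from about 400 to 875 mm from the base axis. Payload 4.4 kg.
Tool frame: the origin (TCP) lies at the very end of the fingers, on their centre line; the grasp point (between the pads) lies 19 mm behind it; z points along the fingers, y is the direction in which the jaws open and shut (so a half turn about z gives the same grasp; the last joint's range is limited). The gripper opens to 85 mm and grips with 20 to 120 N. Pads are 22 mm wide; open, the fingers measure 114 mm over their backs; the gripper's body (76 mm by 85 mm) begins 54 mm behind the grasp point. The pads swing forward as they close: fully open they stand 13 mm farther back than shut.
Start: joints at [-1.181, 0.628, 0.038, 1.517, -0.027, 0.996, -0.02], TCP at [286.096, 583.667, 210.813] pointing down, gripper open.
Joint ranges: [-3.06, 3.06], [-0.37, 2.12], [-1.25, 1.32], [0.18, 2.47], [-1.1, 4.24], [0.23, 1.98], [-2.94, 2.94]. Speed limits (rad/s): [2.57, 2.57, 3.14, 3.14, 3.14, 3.14, 3.14].

## Interface

Orientations are given as [roll, pitch, yaw] about the fixed x, y, z axes, in that order (R = Rz(yaw) Ry(pitch) Rx(roll)).
In Python, from cell import ctrl gives the robot as it stands. The module is installed in compiled form; this text tells all that it offers.
- The arm moves only by the shell command python3 -m jog 'ROWS'. ROWS is text: rows parted by semicolons, each of 7 numbers parted by spaces: the shift along the tool's x, y, z in mm, then the turn, a rotation vector about the tool's x, y, z in degrees, then the opening, from -1 (shut) to 1 (fully open). In form: x y z wx wy wz claw; .... A call has 1 to 8 rows; each row is the pose to reach, as a shift and turn from the pose commanded when the call began, along the tool's axes at that moment; what a row does not reach only later rows make up. A row lasts 1/8 s, in which the tool goes at most 62.5 mm and 10.7 degrees, less where a joint would pass 70% of its speed; a pose out of reach is approached as far as the arm can. A call with a gripper value outside its range is refused whole. The fingers move at their own pace and stop on an object; the grip force is fixed at half the most. Time passes only in rows, so rows that repeat a pose let the fingers close. It gives the time, the measured TCP pose, the force and the opening at its end, in the units of the state.
- ctrl.read_state(): the state, without advancing time (a new reading comes with each control period).
- ctrl.get_image(name): name is "side" or "top"; returns a dict with "image" (480x640x3 uint8, red, green, blue), "z_map" (480x640 float32, mm along the optical axis (not along the pixel's ray), 0 where there is no reading), "vertical_fov" (degrees; the focal length in pixels is half the picture's height over the tangent of half this angle, whatever the lens; pixels are square), "cx", "cy" (the principal point, pixels), "extrinsics" (4x4, takes a point from world to camera coordinates). Camera axes: x right, y down, z forward; pixel columns grow to the right and rows downward; lengths in mm; the calibration is good to about 2 mm. A picture is of the moment at which its call begins.
- ctrl.finish_job(): hands the job in, once; it reports no verdict.
The state is a dict: "clock": time; "qpos": joint angles; "qd": joint speeds; "tau": joint torques, N m; "eef_pos": TCP position; "tool_rot": TCP orientation; "force": force on the tool from outside, world axes, zero at the start; "torque": the same for the moment, N m; "width": finger opening in mm.
Only numpy, scipy, OpenCV 4.12 (cv2) and the standard library are available. Lean on these libraries where they do the work, as an engineer would, in place of code of your own. Each camera call takes 0.05 s, during which the arm holds its last target.

## Working session

There is one attempt and no reset: what is moved stays moved. The work goes in short steps, Python scripts to look and compute and a shell command to move; the robot and the scene stay as the last step left them, time stands still between calls to the robot, and variables do not carry over. Pictures are saved under pics/ and viewed, and the job is handed in when it is done.

```bash
mkdir -p pics; ls; python3 - <<'E'
from cell import ctrl
import cv2,numpy as np
s=ctrl.read_state()
for k,v in s.items(): print(k,np.round(v,4).tolist())
for n in("side","top"):
    d=ctrl.get_image(n); print(n,d['vertical_fov'],d['cx'],d['cy'],np.round(d['extrinsics'],4).tolist(), d['image'].shape)
    cv2.imwrite(f"pics/{n}0.png",d['image'][:,:,::-1])
    np.savez(f"{n}0.npz",**{k:v for k,v in d.items()})
E
```

```text
pics
clock 0.0
qpos [-1.1808, 0.6293, 0.0384, 1.5184, -0.027, 0.9963, -0.02]
qd [-0.0016, -0.0013, 0.0008, -0.0001, -0.0005, -0.0007, -0.0012]
tau [0.0007, -56.341, 1.2266, -19.3445, 0.0111, 0.0105, -0.0]
eef_pos [285.7722, 583.0509, 209.8833]
tool_rot [-3.1397, -0.0, 2.6859]
force [-0.5514, -0.0568, 0.2759]
torque [0.0338, 0.0365, 0.0437]
width 85.0059
side 45.59379380166533 327.97725466383264 241.92077548662652 [[-0.9458, -0.3247, -0.0105, 497.1189], [-0.2023, 0.6139, -0.763, 197.0906], [0.2542, -0.7195, -0.6463, 1186.3232], [0.0, 0.0, 0.0, 1.0]] (480, 640, 3)
top 45.700737589280344 319.13443306995623 244.8996561786699 [[-0.0288, -0.9996, 0.0046, -5.9979], [-0.9973, 0.0285, -0.068, 520.8448], [0.0679, -0.0065, -0.9977, 1431.4891], [0.0, 0.0, 0.0, 1.0]] (480, 640, 3)
```

View pics/side0.png

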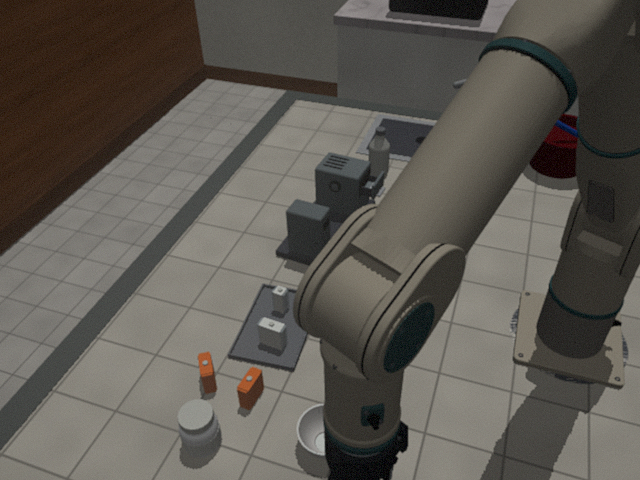

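View pics/top0.png

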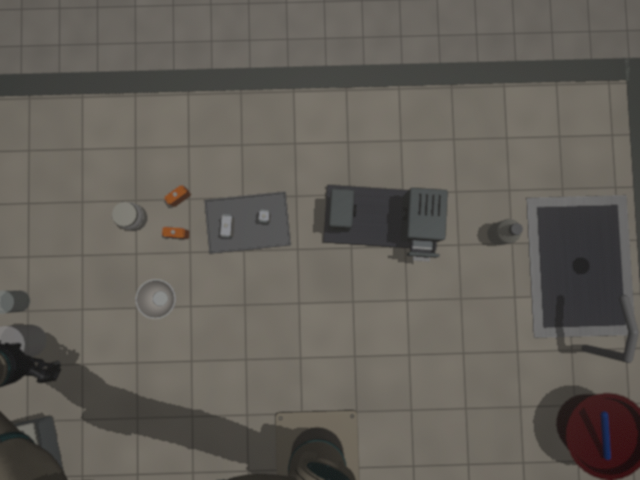

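Side view: white cells in the tray (long one about (271,333), short about (280,298)), two orange look-alikes at (206,372) and (250,388), and the photometer at (325,205). Top view: long cell (226,226), short (263,216), lamp head (427,213), drawer (423,245). Next I'll enlarge.

```bash
cat > h.py <<'E'
import numpy as np,cv2
def load(n): return dict(np.load(n,allow_pickle=True))
def cam(d):
    f=240/np.tan(np.radians(float(d['vertical_fov']))/2); E=d['extrinsics']
    return f,float(d['cx']),float(d['cy']),E[:3,:3],E[:3,3]
def ray(d,uv,z):
    f,cx,cy,R,t=cam(d); c=-R.T@t; v=R.T@np.array([(uv[0]-cx)/f,(uv[1]-cy)/f,1]); return c+v*(z-c[2])/v[2]
def proj(d,p):
    f,cx,cy,R,t=cam(d); q=R@np.asarray(p,float)+t; return np.array([cx+f*q[0]/q[2],cy+f*q[1]/q[2]])
def cloud(d):
    f,cx,cy,R,t=cam(d); z=d['z_map'].astype(float); v,u=np.mgrid[:480,:640]
    P=np.stack([(u-cx)/f*z,(v-cy)/f*z,z],-1); return (P-t)@R
E
python3 - <<'E'
from h import *
a=load('top0.npz');b=load('side0.npz')
def crop(d,x0,x1,y0,y1,s,n):
    im=d['image'][y0:y1,x0:x1,::-1]; im=np.clip(im*1.8,0,255).astype(np.uint8)
    cv2.imwrite(n,cv2.resize(im,None,fx=s,fy=s,interpolation=cv2.INTER_CUBIC))
crop(a,195,455,165,275,3,'pics/c1.png'); crop(b,220,400,130,380,2.4,'pics/c2.png')
P=cloud(a); Q=cloud(b)
print('top depth zero frac',(a['z_map']==0).mean(),(b['z_map']==0).mean())
for uv in [(226,226),(263,216),(340,205),(427,205),(423,245),(370,215),(240,245),(300,260)]: print(uv,P[uv[1],uv[0]].round(1))
E
```

```text
top depth zero frac 0.004055989583333333 0.0040234375
(226, 226) [570.6 207.7  63.6]
(263, 216) [592.5 115.7  66.8]
(340, 205) [604.7 -71.8 137.4]
(427, 205) [ 599.3 -276.5  134.7]
(423, 245) [ 507.8 -270.5   96. ]
(370, 215) [ 593.5 -153.2   16.3]
(240, 245) [527.1 182.4   1.2]
(300, 260) [484.3  29.3  -2.3]
```

View pics/c1.png

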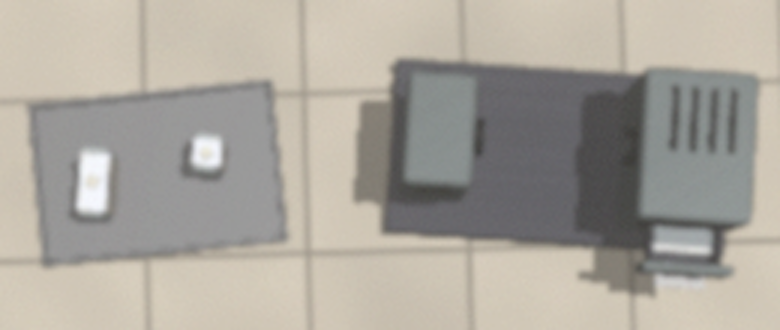

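View pics/c2.png

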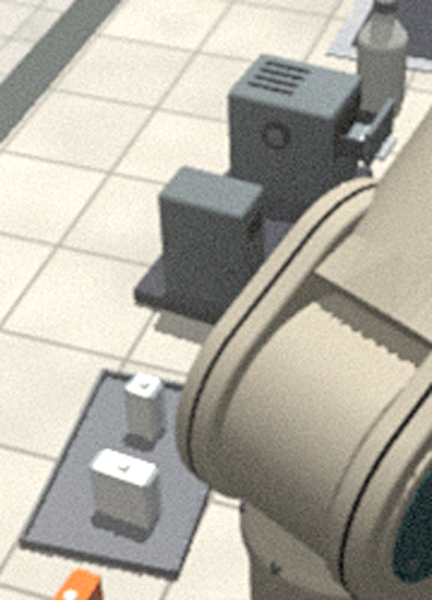

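Two glass cells on the tray: the long one at top-view px (226,226), the short one at (263,216). The target is the elongated white one. The orange blocks at (177,196) and (175,232) are off the tray and get ignored. Now measure.

```bash
cat > meas.py <<'E'
from h import *
def rect(d,mask,z,box):
    x0,x1,y0,y1=box; m=np.zeros(mask.shape,np.uint8); m[y0:y1,x0:x1]=mask[y0:y1,x0:x1]
    cs,_=cv2.findContours(m,cv2.RETR_EXTERNAL,cv2.CHAIN_APPROX_NONE); c=max(cs,key=cv2.contourArea)[:,0,:]
    # grow by half pixel handled by caller
    W=np.array([ray(d,p,z)[:2] for p in c],np.float32)
    return cv2.minAreaRect(W)
if __name__=='__main__':
    a=load('top0.npz'); f,cx,cy,R,t=cam(a); print('camC',(-R.T@t).round(1))
    b=load('side0.npz'); f,cx,cy,R,t=cam(b); print('camC',(-R.T@t).round(1))
    P=cloud(a); Z=P[...,2]
    m=((Z>120)&(Z<160)).astype(np.uint8)
    print('det',rect(a,m,140,(315,375,175,260))); print('lamp',rect(a,m,140,(395,455,175,235)))
    g=a['image'].astype(int).min(2)
    print(g[215:240,226]); print(g[226,215:240]); print(np.median(Z[215:235,222:230]))
    for T in (110,130,150):
        w=(g>T).astype(np.uint8)
        print(T,'long',rect(a,w,60,(212,245,205,245)),'short',rect(a,w,60,(252,276,203,228)))
    # tray
    gg=a['image'].astype(int)
    print(gg[245,225],gg[215,300],gg[230,370])
    for k,box in (('drawer',(395,455,232,265)),):
        print(Z[236:262:1,423].round(0)); print(g[236:262,423])
E
python3 meas.py
```

```text
camC [ 422.1  -11.5 1463.6]
camC [208.5 894.  922.3]
det ((597.7108154296875, -78.51923370361328), (61.63011932373047, 91.70284271240234), 84.48582458496094)
lamp ((585.332275390625, -273.7264709472656), (96.04100036621094, 111.2247085571289), 87.47107696533203)
[108 121 132 135 136 136 136 134 131 124 121 123 128 132 135 136 135 136
 136 130 115  92  72  65  74]
[ 83  83  83  80  74  82 107 126 129 122 121 123 128 132 131 114  87  71
  72  77  82  84  84  84  84]
59.30082729657903
110 long ((573.3035888671875, 208.7989501953125), (22.80454444885254, 49.36943817138672), 84.21253967285156) short ((594.5099487304688, 115.0113296508789), (22.317304611206055, 22.431974411010742), 88.38072204589844)
130 long ((561.0581665039062, 209.7247314453125), (17.300067901611328, 19.839799880981445), 88.96369934082031) short ((595.7188720703125, 113.79112243652344), (14.909408569335938, 14.956538200378418), 88.38006591796875)Traceback (most recent call last):
  File "meas.py", line 18, in <module>
    print(T,'long',rect(a,w,60,(212,245,205,245)),'short',rect(a,w,60,(252,276,203,228)))
                   ~~~~^^^^^^^^^^^^^^^^^^^^^^^^^^
  File "meas.py", line 4, in rect
    cs,_=cv2.findContours(m,cv2.RETR_EXTERNAL,cv2.CHAIN_APPROX_NONE); c=max(cs,key=cv2.contourArea)[:,0,:]
                                                                        ~~~^^^^^^^^^^^^^^^^^^^^^^^^
ValueError: max() iterable argument is empty
```

```bash
python3 - <<'E'
from h import *
a=load('top0.npz');b=load('side0.npz')
def crop(d,x0,x1,y0,y1,s,n,g=1.8):
    im=d['image'][y0:y1,x0:x1,::-1]; im=np.clip(im*g,0,255).astype(np.uint8)
    im=cv2.resize(im,None,fx=s,fy=s,interpolation=cv2.INTER_CUBIC)
    for k in range(0,x1-x0,10): cv2.line(im,(k*s,0),(k*s,4 if k%50 else 12),(0,0,255),1)
    for k in range(0,y1-y0,10): cv2.line(im,(0,k*s),(4 if k%50 else 12,k*s),(0,0,255),1)
    cv2.imwrite(n,im)
crop(a,320,455,175,265,5,'pics/d1.png',2.2); crop(b,280,400,140,270,4,'pics/d2.png',2.2)
crop(b,225,325,275,375,5,'pics/d3.png',1.3)
E
```

```text
(no output)
```

View pics/d1.png

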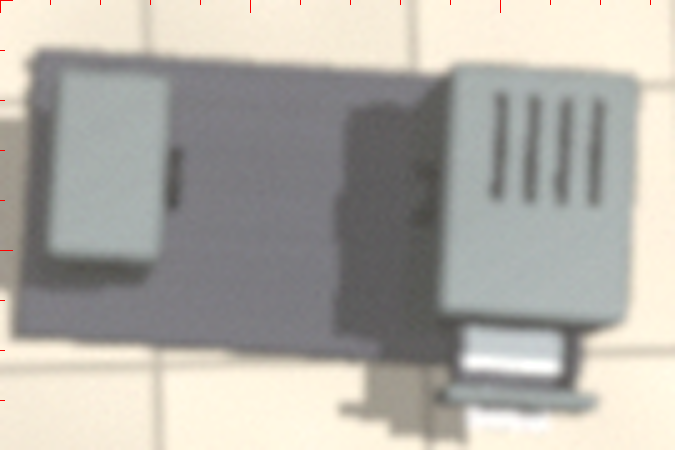

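View pics/d2.png

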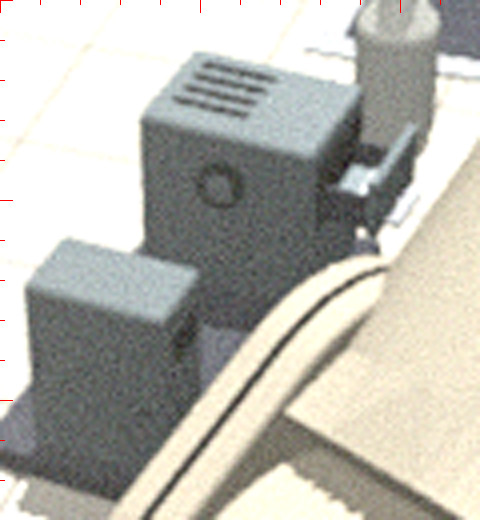

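View pics/d3.png

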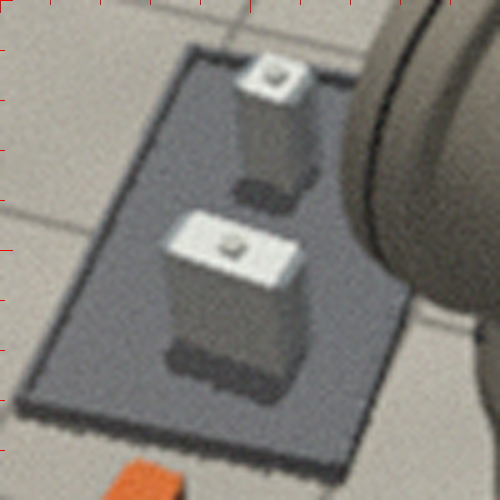

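```bash
cat > fit.py <<'E'
from h import *
from scipy.optimize import least_squares
a=load('top0.npz');b=load('side0.npz')
up=lambda p,s,x,y: np.array([(p[0]+.5)/s-.5+x,(p[1]+.5)/s-.5+y])
det=[(45,120),(45,65),(-45,65),(-45,120)]; lamp=[(60,-65),(60,-155),(-60,-155),(-60,-65)]
T=[(62,72),(170,72),(160,262),(48,256),(455,66),(637,75),(625,320),(438,310)]
# side: det (68,240) is far-x.. order by geometry
obs=[(a,up(p,5,320,175),(x,y,140)) for p,(x,y) in zip(T,det+lamp)]
S=[(27,290),(68,240),(200,270),(165,320)]; SL=[(143,117),(195,52),(360,95),(318,158)]
obs+=[(b,up(p,4,280,140),(x,y,140)) for p,(x,y) in zip(S+SL,det+lamp)]
obs+=[(b,up((220,186),4,280,140),(0,-57,105))]
def fr(q,p): c,s=np.cos(q[2]),np.sin(q[2]); return np.array([q[0]+c*p[0]-s*p[1],q[1]+s*p[0]+c*p[1],p[2]])
def fit(o,q0,loss='soft_l1'): 
    r=least_squares(lambda q:np.concatenate([proj(d,fr(q,p))-uv for d,uv,p in o]),q0,loss=loss); return r
if __name__=='__main__':
    for nm,o in(('both',obs),('top',obs[:8]),('side',obs[8:])):
        r=fit(o,[590,-180,-.06]); print(nm,r.x.round(4)); 
        print(np.round([proj(d,fr(r.x,p))-uv for d,uv,p in o],1).tolist())
    # cell top z=60
    half=[(28,12),(28,-12),(-28,-12),(-28,12)]
    Sd=[(165,243),(200,210),(302,245),(268,288)]
    oc=[(b,up(p,5,225,275),(x,y,60)) for p,(x,y) in zip([(163,247),(195,210),(303,243),(273,288)],half)]
    Tc=[(79,150),(111,150),(108,216),(75,214)]
    ot=[(a,up(p,3,195,165),(x,y,60)) for p,(x,y) in zip(Tc,half)]
    for nm,o in(('both',oc+ot),('top',ot),('side',oc)):
        r=fit(o,[572,208,-.06]); print('cell',nm,r.x.round(4)); 
        print(np.round([proj(d,fr(r.x,p))-uv for d,uv,p in o],1).tolist())
    hs=[(15,12),(15,-12),(-15,-12),(-15,12)]
    o=[(b,up(p,5,225,275),(x,y,60)) for p,(x,y) in zip([(235,85),(262,55),(315,68),(293,104)],hs)]
    r=fit(o,[590,115,0]); print('short side',r.x.round(4),np.round(r.fun,1).tolist())
E
python3 fit.py
```

```text
both [ 5.888247e+02 -1.658189e+02 -9.060000e-02]
[[-1.6, -0.7], [0.2, 0.7], [-0.0, 0.8], [-1.1, 0.6], [-1.2, -1.0], [0.7, -0.4], [0.7, 1.5], [-0.4, 1.1], [-1.4, -1.5], [-0.8, -2.1], [1.5, -0.4], [0.2, 0.7], [-1.6, -0.7], [0.1, -1.8], [1.9, -2.9], [-0.8, -0.3], [-0.1, 0.7]]
top [ 5.897193e+02 -1.665903e+02 -9.220000e-02]
[[-1.3, -1.2], [0.5, 0.3], [0.3, 0.4], [-0.8, 0.1], [-0.8, -1.3], [1.0, -0.7], [1.0, 1.2], [-0.1, 0.7]]
side [ 5.871377e+02 -1.628327e+02 -8.700000e-02]
[[-1.0, -0.5], [-0.5, -1.2], [1.9, 0.4], [0.6, 1.6], [-1.5, 0.0], [0.1, -1.2], [2.0, -2.2], [-0.5, 0.4], [0.1, 1.4]]
cell both [ 5.725815e+02  2.091942e+02 -8.760000e-02]
[[-0.9, -0.2], [-1.4, -1.0], [1.5, 0.7], [2.0, 0.1], [0.6, -0.8], [-0.4, -0.2], [-1.0, 0.3], [0.3, 0.3]]
cell top [ 5.723173e+02  2.089020e+02 -6.860000e-02]
[[0.5, -0.6], [-0.5, -0.2], [-0.6, 0.3], [0.7, 0.6]]
cell side [ 5.731676e+02  2.095228e+02 -1.172000e-01]
[[-1.1, -0.5], [-1.4, -1.2], [1.2, 1.1], [1.3, 0.4]]
short side [ 5.933258e+02  1.158970e+02 -9.960000e-02] [-0.6, 0.1, -0.6, -1.2, 1.2, 0.2, 0.3, 0.4]
```

```bash
cat > go.py <<'E'
import sys
from fit import *
from scipy.spatial.transform import Rotation as Rn
from cell import ctrl
PH=np.array([589.3,-166.0,-0.091])
def to(xyz,yaw):
    s=ctrl.read_state(); R=Rn.from_euler('xyz',s['tool_rot']); T=Rn.from_euler('xyz',[np.pi,0,yaw])
    print('now',np.round(s['eef_pos'],1),np.round(s['tool_rot'],3),'w',round(s['width'],1),'F',np.round(s['force'],1),'t',round(s['clock'],2))
    print('target',np.round(xyz,1),'shift',R.inv().apply(np.array(xyz)-s['eef_pos']).round(1),'rotdeg',np.degrees((R.inv()*T).as_rotvec()).round(2))
E
python3 - <<'E'
from go import *
for p in [(445,400),(593,410),(450,384),(597,394),(519,404)]:
    w=ray(a,up(p,5,320,175),124); c,s=np.cos(PH[2]),np.sin(PH[2]); d=w[:2]-PH[:2]; print(w.round(1),'ph',(c*d[0]+s*d[1]).round(1),(-s*d[0]+c*d[1]).round(1))
# side: panel top edge right end px d2 (415,125)->(372,185)
for p in [(415,125),(375,180)]:
    w=ray(b,up(p,4,280,140),124); d=w[:2]-PH[:2]; print('side',w.round(1),(c*d[0]+s*d[1]).round(1),(-s*d[0]+c*d[1]).round(1))
to(fr(PH,(-160,-110,200)),3.05)
E
```

```text
[ 484.3 -230.3  124. ] ph -98.7 -73.6
[ 477.6 -299.9  124. ] ph -99.1 -143.5
[ 491.8 -233.   124. ] ph -91.0 -75.6
[ 485.1 -302.1  124. ] ph -91.4 -145.0
[ 481.4 -265.1  124. ] ph -98.4 -108.5
side [ 479.6 -301.8  124. ] -96.9 -145.2
side [ 487.3 -235.   124. ] -95.3 -78.0
now [285.8 583.1 210. ] [-3.14   0.     2.686] w 85.5 F [-0.9 -0.1  0.2] t 0.1
target [ 420. -261.  200.] shift [-492.  -698.9   11.2] rotdeg [-1.000e-01 -2.000e-02 -2.087e+01]
```

```bash
python3 -m jog '-48 -43 -10 0 0 -5 1; -96 -87 -20 0 0 -10 1; -145 -130 -30 0 0 -15 0; -193 -174 -40 0 0 -21 -1; -242 -217 -40 0 0 -21 -1; -290 -261 -40 0 0 -21 -1; -338 -304 -40 0 0 -21 -1; -387 -348 -40 0 0 -21 -1'; python3 - <<'E'
from go import *
to(fr(PH,(-150,-110,200)),3.05)
E
```

```text
clock: 1.1
eef_pos: [472.0, 120.6, 250.8]
tool_rot: [3.141, 0.0, 3.052]
force: [0.6, 0.4, 0.3]
width: -0.1
now [472.  120.6 250.8] [3.141 0.    3.052] w -0.1 F [0.6 0.4 0.3] t 1.1
target [ 429.9 -261.9  200. ] shift [   7.9 -384.7   50.7] rotdeg [0.01 0.   0.14]
```

```bash
python3 -m jog '2 -50 6 0 0 0 -1; 4 -100 12 0 0 0 -1; 7 -150 20 0 0 0 -1; 10 -205 28 0 0 0 -1; 12 -260 36 0 0 0 -1; 15 -315 44 0 0 0 -1; 17 -365 50 0 0 0 -1; 17 -365 50 0 0 0 -1'; python3 - <<'E'
from go import *
to(fr(PH,(-130,-110,93)),3.05)
import cv2
d=ctrl.get_image('side'); np.savez('side1.npz',**d); cv2.imwrite('pics/s1.png',np.clip(d['image'][:,:,::-1]*1.8,0,255).astype(np.uint8))
E
```

```text
clock: 2.1
eef_pos: [420.3, -243.9, 200.2]
tool_rot: [-3.14, -0.001, 3.044]
force: [-0.3, 0.0, 0.2]
width: -0.1
now [ 420.3 -243.9  200.2] [-3.140e+00 -1.000e-03  3.044e+00] w -0.1 F [-0.3  0.   0.2] t 2.1
target [ 449.8 -263.7   93. ] shift [-31.4 -16.7 107.1] rotdeg [-0.1  -0.08 -0.32]
```

View pics/s1.png

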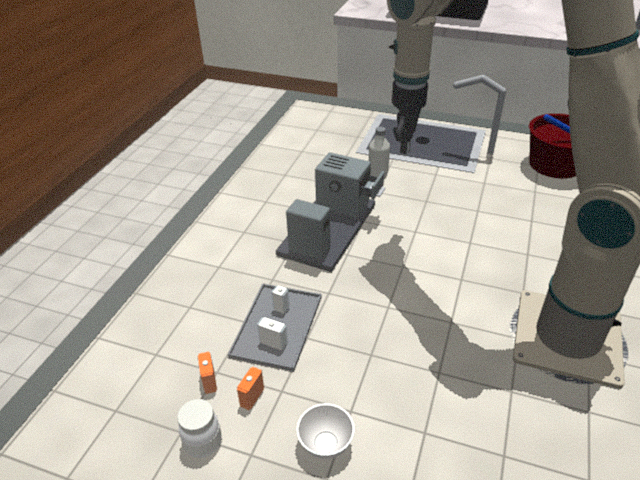

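Side view: gripper tip at (405,150), in front of the drawer at (375,185) and well clear; the rest of the scene is unoccluded.

```bash
python3 -m jog '0 0 0 0 0 0 -1; 0 0 0 0 0 0 -1'; python3 - <<'E'
from go import *
to(fr(PH,(-130,-110,93)),3.05)
E
```

```text
clock: 2.4
eef_pos: [422.7, -238.0, 200.9]
tool_rot: [3.141, 0.0, 3.055]
force: [0.1, -0.5, 0.2]
width: -0.0
now [ 422.7 -238.   200.9] [3.141 0.    3.055] w -0.0 F [ 0.1 -0.5  0.2] t 2.4
target [ 449.8 -263.7   93. ] shift [-29.3 -23.3 107.9] rotdeg [0.03 0.01 0.28]
```

```bash
python3 -m jog '0 -12 30 0 0 0 -1; 0 -23 60 0 0 0 -1; 0 -23 90 0 0 0 -1; 0 -23 108 0 0 0 -1; -10 -23 108 0 0 0 -1; -20 -23 108 0 0 0 -1; -29 -23 108 0 0 0 -1; -29 -23 108 0 0 0 -1'; python3 - <<'E'
from go import *
to(fr(PH,(-80,-110,93)),3.05)
d=ctrl.get_image('side'); im=np.clip(d['image'][140:270,280:440,::-1]*2.,0,255).astype(np.uint8);cv2.imwrite('pics/s2.png',cv2.resize(im,None,fx=4,fy=4,interpolation=cv2.INTER_CUBIC))
d=ctrl.get_image('top'); im=np.clip(d['image'][175:285,320:470,::-1]*2.,0,255).astype(np.uint8);cv2.imwrite('pics/t2.png',cv2.resize(im,None,fx=4,fy=4,interpolation=cv2.INTER_CUBIC))
E
```

```text
clock: 3.4
eef_pos: [450.6, -265.1, 93.5]
tool_rot: [-3.141, 0.002, 3.053]
force: [-0.2, -0.6, 0.0]
width: -0.3
now [ 450.6 -265.1   93.5] [-3.141e+00  2.000e-03  3.053e+00] w -0.3 F [-0.2 -0.6  0. ] t 3.4
target [ 499.6 -268.3   93. ] shift [-49.1   1.1   0.6] rotdeg [-0.04  0.12  0.2 ]
```

View pics/s2.png

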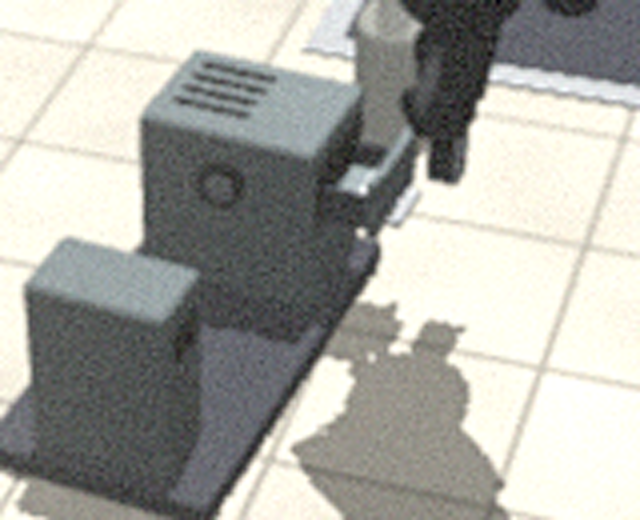

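View pics/t2.png

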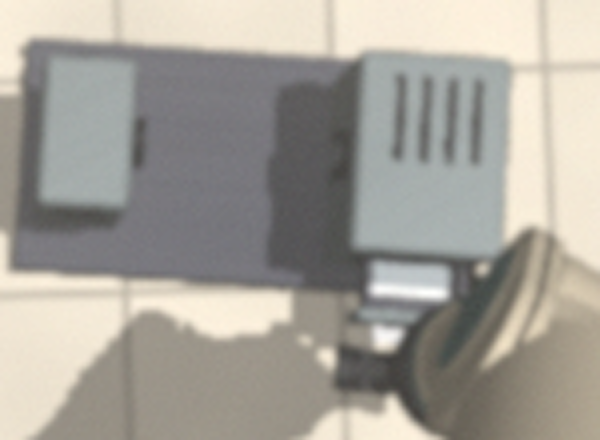

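```bash
python3 -m jog '-8 1 0 0 0 0 -1; -16 1 0 0 0 0 -1; -24 1 0 0 0 0 -1; -30 1 0 0 0 0 -1; -36 1 0 0 0 0 -1; -41 1 0 0 0 0 -1; -45 1 0 0 0 0 -1; -45 1 0 0 0 0 -1'; python3 - <<'E'
from go import *
to(fr(PH,(-79,-110,93)),3.05)
E
```

```text
clock: 4.5
eef_pos: [494.7, -268.0, 92.8]
tool_rot: [-3.141, 0.001, 3.053]
force: [-0.3, -0.0, -0.6]
width: 0.1
now [ 494.7 -268.    92.8] [-3.141e+00  1.000e-03  3.053e+00] w 0.1 F [-0.3 -0.  -0.6] t 4.5
target [ 500.6 -268.4   93. ] shift [-6.   0.2 -0.2] rotdeg [-0.01  0.06  0.14]
```

```bash
for i in 1; do python3 -m jog '-2 0 0 0 0 0 -1; -4 0 0 0 0 0 -1; -4 0 0 0 0 0 -1'; python3 -m jog '-2 0 0 0 0 0 -1; -2 0 0 0 0 0 -1';python3 -m jog '-2 0 0 0 0 0 -1; -2 0 0 0 0 0 -1'; done; python3 - <<'E'
from go import *
d=ctrl.get_image('side'); im=np.clip(d['image'][140:270,280:440,::-1]*2.,0,255).astype(np.uint8);cv2.imwrite('pics/s3.png',cv2.resize(im,None,fx=4,fy=4,interpolation=cv2.INTER_CUBIC))
E
```

```text
clock: 4.88
eef_pos: [498.1, -268.3, 92.8]
tool_rot: [3.142, 0.0, 3.052]
force: [-0.6, -0.1, -0.3]
width: -0.3
clock: 5.12
eef_pos: [500.1, -268.5, 92.8]
tool_rot: [3.142, 0.0, 3.052]
force: [-0.3, -0.6, 0.0]
width: -0.3
clock: 5.38
eef_pos: [500.4, -268.5, 92.7]
tool_rot: [3.141, -0.003, 3.052]
force: [-5.6, 0.4, 3.8]
width: 0.0
```

View pics/s3.png

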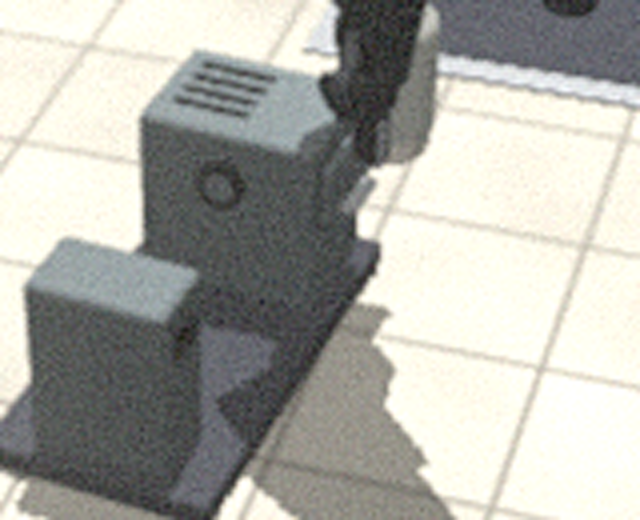

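```bash
python3 -m jog '-2 0 0 0 0 0 -1; -2 0 0 0 0 0 -1'; python3 -m jog '-2 0 0 0 0 0 -1; -2 0 0 0 0 0 -1'; 
```

```text
clock: 5.68
eef_pos: [500.3, -268.5, 92.6]
tool_rot: [3.14, -0.007, 3.051]
force: [-8.6, 2.0, 7.2]
width: -0.2
clock: 5.92
eef_pos: [500.3, -268.5, 92.5]
tool_rot: [3.14, -0.01, 3.051]
force: [-12.6, 0.8, 10.5]
width: -0.3
```

Force rises with no motion, so that is the hard stop. Retract and rise.

```bash
python3 -m jog '10 0 0 0 0 0 -1; 25 0 0 0 0 0 -1; 40 0 0 0 0 0 -1; 60 0 -30 0 0 0 -1; 60 0 -70 0 0 0 0; 60 20 -110 0 0 0 1; 60 60 -130 0 0 0 1; 60 100 -150 0 0 0 1'; python3 - <<'E'
from go import *
for n in('side','top'):
    d=ctrl.get_image(n); np.savez(n+'2.npz',**d)
    x0,y0=(280,140) if n=='side' else (320,175)
    im=np.clip(d['image'][y0:y0+130,x0:x0+140,::-1]*2.,0,255).astype(np.uint8);cv2.imwrite(f'pics/{n}4.png',cv2.resize(im,None,fx=4,fy=4,interpolation=cv2.INTER_CUBIC))
to((572.5,209,150),3.06)
E
```

```text
clock: 6.92
eef_pos: [455.5, -163.2, 243.9]
tool_rot: [-3.141, 0.002, 3.052]
force: [0.8, -0.2, 0.2]
width: 72.4
now [ 457.3 -159.5  244.8] [3.14  0.005 3.059] w 84.7 F [ 0.3 -0.4  0.8] t 7.03
target [572.5 209.  150. ] shift [-84.  376.6  96.1] rotdeg [ 0.12  0.31 -0.03]
```

View pics/side4.png

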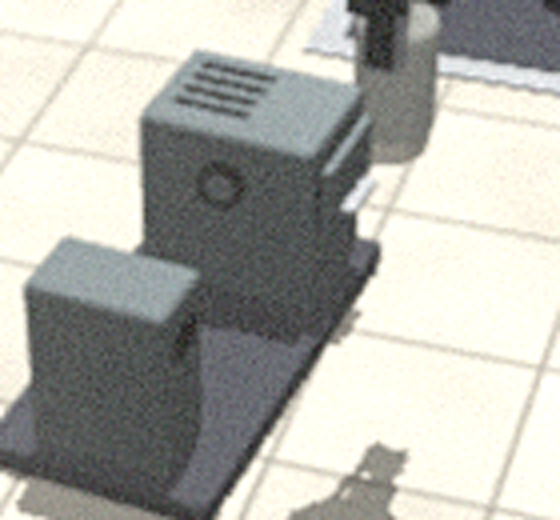

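View pics/top4.png

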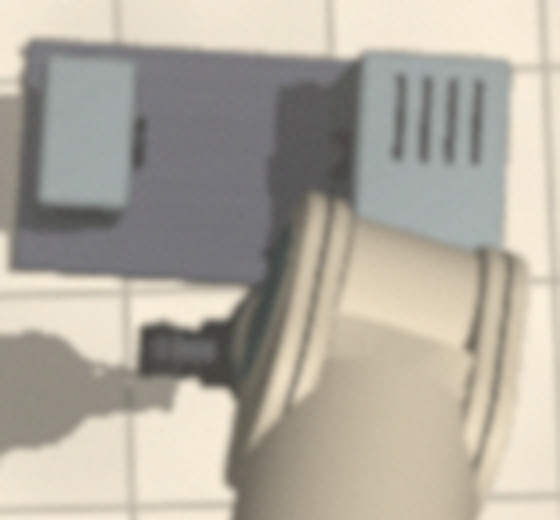

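Drawer panel is now flat against the head (side px ≈ (346,145 crop)). On to the cell.

```bash
python3 -m jog '-10 55 10 0 0 0 1; -20 110 20 0 0 0 1; -31 165 35 0 0 0 1; -43 220 48 0 0 0 1; -55 275 62 0 0 0 1; -70 330 78 0 0 0 1; -84 377 94 0 0 0 1; -84 377 94 0 0 0 1';python3 -m jog '0 0 0 0 0 0 1; 0 0 0 0 0 0 1'; python3 - <<'E'
from go import *
for n in('side','top'):
    d=ctrl.get_image(n); np.savez(n+'3.npz',**d)
    x0,y0=(215,230) if n=='side' else (190,165)
    im=np.clip(d['image'][y0:y0+140,x0:x0+140,::-1]*1.8,0,255).astype(np.uint8);cv2.imwrite(f'pics/{n}5.png',cv2.resize(im,None,fx=4,fy=4,interpolation=cv2.INTER_CUBIC))
to((572.5,209,21),3.06)
E
```

```text
clock: 8.02
eef_pos: [572.0, 208.7, 146.7]
tool_rot: [3.139, -0.001, 3.059]
force: [0.2, -0.1, 1.0]
width: 85.3
clock: 8.28
eef_pos: [572.6, 201.7, 149.2]
tool_rot: [-3.141, 0.001, 3.05]
force: [0.2, -0.2, 0.2]
width: 85.2
now [572.6 202.3 149.4] [-3.141e+00  1.000e-03  3.050e+00] w 85.2 F [ 0.3 -0.3  0.7] t 8.38
target [572.5 209.   21. ] shift [  0.9   6.7 128.4] rotdeg [-0.01  0.05 -0.57]
```

View pics/side5.png

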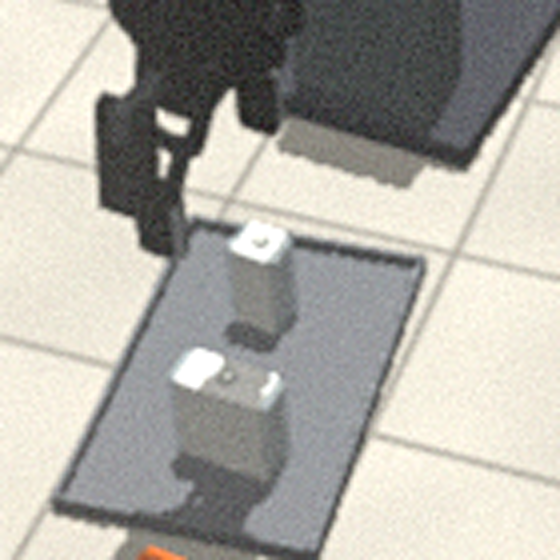

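View pics/top5.png

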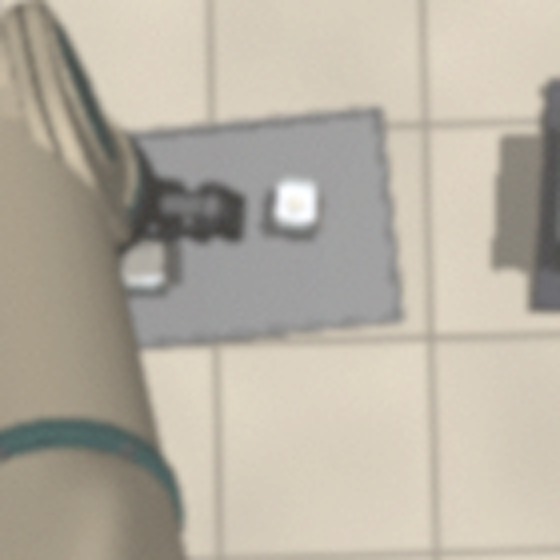

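```bash
python3 -m jog '1 7 25 0 0 -0.6 1; 1 7 50 0 0 -0.6 1; 1 7 75 0 0 -0.6 1; 1 7 95 0 0 -0.6 1; 1 7 110 0 0 -0.6 1; 1 7 120 0 0 -0.6 1; 1 7 129 0 0 -0.6 1; 1 7 129 0 0 -0.6 1'; python3 - <<'E'
from go import *
for n in('side',):
    d=ctrl.get_image(n); np.savez(n+'4.npz',**d)
    x0,y0=(215,230)
    im=np.clip(d['image'][y0:y0+140,x0:x0+140,::-1]*1.8,0,255).astype(np.uint8);cv2.imwrite(f'pics/{n}6.png',cv2.resize(im,None,fx=4,fy=4,interpolation=cv2.INTER_CUBIC))
to((572.5,209,21),3.06)
E
```

```text
clock: 9.38
eef_pos: [571.7, 210.8, 19.4]
tool_rot: [-3.141, -0.001, 3.063]
force: [0.9, 0.1, -0.5]
width: 85.1
now [572.  211.   19.9] [3.142 0.    3.063] w 85.4 F [0.  0.  0.3] t 9.43
target [572.5 209.   21. ] shift [-0.6 -1.9 -1.1] rotdeg [0.   0.   0.16]
```

View pics/side6.png

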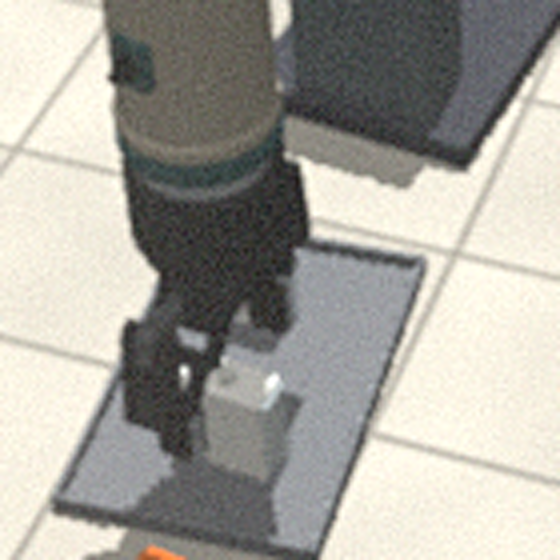

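```bash
python3 - <<'E'
from h import *
d=load('side4.npz')
for p in [(572,211,32),(572,253.5,25),(572,168.5,25),(572,253.5,33),(572.5,209,60),(572.5,209,4),(572,211,20)]:
    print(p,((proj(d,p)-[215,230])*4).round(0))
Q=cloud(d)
for c in [(175,440),(180,400),(165,380),(240,440),(245,390),(270,320)]:
    print(c,Q[230+c[1]//4,215+c[0]//4].round(0))
E
```

```text
(572, 211, 32) [230. 415.]
(572, 253.5, 25) [197. 487.]
(572, 168.5, 25) [263. 365.]
(572, 253.5, 33) [196. 477.]
(572.5, 209, 60) [226. 375.]
(572.5, 209, 4) [234. 448.]
(572, 211, 20) [232. 431.]
(175, 440) [575. 266.  74.]
(180, 400) [568. 266. 106.]
(165, 380) [567. 281. 135.]
(240, 440) [562. 223.  30.]
(245, 390) [561. 214.  60.]
(270, 320) [567. 169.  61.]
```

```bash
python3 - <<'E'
from h import *
d=load('side4.npz')
for z in (80,93.5,106): print('s2 closed',((proj(d,(450.6,-265,z))-[280,140])*4).round(0))
d=load('side3.npz')
for z in (150,163,175,190):
  for y in (202-50,202+50): print('s5 open150',z,y,((proj(d,(572.6,y,z))-[215,230])*4).round(0))
d=load('side4.npz')
for z in (20,33,45,60):
  for y in (211-50,211+50): print('s6',z,y,((proj(d,(572,y,z))-[215,230])*4).round(0))
im=np.clip(d['image'][300:360,235:305,::-1]*3.,0,255).astype(np.uint8);cv2.imwrite('pics/z6.png',cv2.resize(im,None,fx=9,fy=9,interpolation=cv2.INTER_CUBIC))
E
```

```text
s2 closed [440. 221.]
s2 closed [441. 203.]
s2 closed [442. 187.]
s5 open150 150 152 [258. 170.]
s5 open150 150 252 [175. 311.]
s5 open150 163 152 [257. 150.]
s5 open150 163 252 [172. 292.]
s5 open150 175 152 [255. 132.]
s5 open150 175 252 [170. 273.]
s5 open150 190 152 [253. 109.]
s5 open150 190 252 [167. 250.]
s6 20 161 [269. 361.]
s6 20 261 [192. 505.]
s6 33 161 [267. 344.]
s6 33 261 [190. 488.]
s6 45 161 [266. 328.]
s6 45 261 [187. 472.]
s6 60 161 [264. 309.]
s6 60 261 [185. 452.]
```

View pics/z6.png

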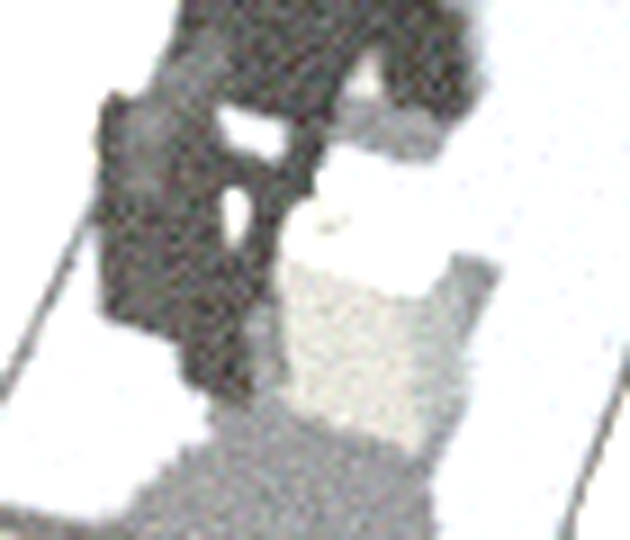

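```bash
python3 -m jog '0 -2 4 0 0 0 0; 0 -2 8 0 0 0 0; 0 -2 8 0 0 0 0; 0 -2 8 0 0 0 0'; python3 - <<'E'
from go import *
d=ctrl.get_image('side'); np.savez('side7.npz',**d)
im=np.clip(d['image'][290:360,235:310,::-1]*2.5,0,255).astype(np.uint8);cv2.imwrite('pics/z7.png',cv2.resize(im,None,fx=8,fy=8,interpolation=cv2.INTER_CUBIC))
to((572.5,209,21),3.06)
E
```

```text
clock: 9.93
eef_pos: [571.8, 209.0, 11.8]
tool_rot: [3.141, 0.0, 3.063]
force: [0.4, -0.3, -0.5]
width: 42.5
now [571.8 209.1  11.9] [3.141 0.    3.063] w 43.0 F [ 0.3  0.4 -0.1] t 9.97
target [572.5 209.   21. ] shift [-0.7 -0.  -9.1] rotdeg [0.01 0.01 0.16]
```

View pics/z7.png

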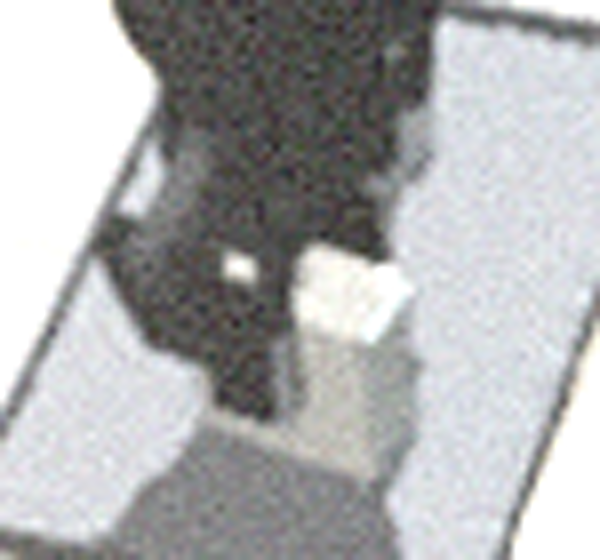

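```bash
python3 -m jog '0 0 0 0 0 0 -0.2; 0 0 0 0 0 0 -0.5; 0 0 0 0 0 0 -1; 0 0 0 0 0 0 -1; 0 0 0 0 0 0 -1; 0 0 0 0 0 0 -1'; python3 - <<'E'
from go import *
d=ctrl.get_image('side'); np.savez('side8.npz',**d)
im=np.clip(d['image'][290:360,235:310,::-1]*2.5,0,255).astype(np.uint8);cv2.imwrite('pics/z8.png',cv2.resize(im,None,fx=8,fy=8,interpolation=cv2.INTER_CUBIC))
to((572.5,209,21),3.06)
E
```

```text
clock: 10.72
eef_pos: [572.0, 209.1, 12.0]
tool_rot: [3.141, 0.0, 3.063]
force: [0.5, 1.1, 2.7]
width: 23.1
now [572.  209.1  12. ] [3.141 0.    3.063] w 22.9 F [-0.4  0.8  2.6] t 10.78
target [572.5 209.   21. ] shift [-0.5 -0.1 -9. ] rotdeg [0.02 0.02 0.16]
```

View pics/z8.png

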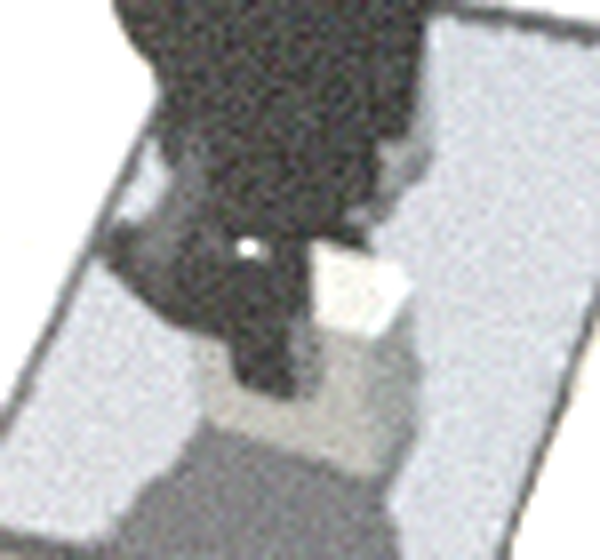

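Gripped at 23 mm, fingers on the frosted faces near their middle (pad at crop col ~275, face spans 205–375). Lift.

```bash
python3 -m jog '0 0 -5 0 0 0 -1; 0 0 -15 0 0 0 -1; 0 0 -35 0 0 0 -1; 0 0 -60 0 0 0 -1; 0 0 -90 0 0 0 -1; 0 0 -120 0 0 0 -1; 0 0 -150 0 0 0 -1; 0 0 -175 0 0 0 -1'; python3 -m jog '0 0 -10 0 0 0 -1;0 0 -10 0 0 0 -1'; python3 - <<'E'
from go import *
to(fr(PH,(0,0,200)),1.48)
E
```

```text
clock: 11.78
eef_pos: [572.1, 209.0, 189.6]
tool_rot: [3.141, 0.002, 3.063]
force: [0.5, -0.6, -1.5]
width: 23.2
clock: 12.02
eef_pos: [572.0, 209.0, 197.7]
tool_rot: [3.141, 0.001, 3.063]
force: [-0.4, 0.1, -1.3]
width: 23.1
now [572.  209.  197.7] [3.141e+00 1.000e-03 3.063e+00] w 23.1 F [-0.4  0.1 -1.3] t 12.03
target [ 589.3 -166.   200. ] shift [ -46.8 -372.5   -2.5] rotdeg [9.000e-02 3.000e-02 9.068e+01]
```

```bash
python3 -m jog '-4 -30 -10 0 0 7 -1; -8 -60 -15 0 0 14 -1; -12 -95 -20 0 0 22 -1; -16 -130 -20 0 0 30 -1; -20 -165 -20 0 0 38 -1; -25 -200 -20 0 0 46 -1; -29 -230 -20 0 0 54 -1; -32 -255 -20 0 0 62 -1'; python3 - <<'E'
from go import *
to(fr(PH,(0,0,200)),1.48)
E
```

```text
clock: 13.02
eef_pos: [582.6, -49.2, 215.5]
tool_rot: [-3.139, -0.001, 1.975]
force: [-0.3, -0.2, -1.1]
width: 22.8
now [582.6 -49.2 215.5] [-3.139e+00 -1.000e-03  1.975e+00] w 22.8 F [-0.3 -0.2 -1.1] t 13.03
target [ 589.3 -166.   200. ] shift [-110.   -39.7   15.5] rotdeg [-0.15 -0.   28.36]
```

```bash
python3 -m jog '-28 -10 0 0 0 7 -1; -55 -20 0 0 0 14 -1; -80 -29 0 0 0 21 -1; -100 -36 0 0 0 27 -1; -109 -39 0 0 0 28 -1; -109 -39 0 0 0 28 -1; -109 -39 0 0 0 28 -1'; python3 - <<'E'
from go import *
to(fr(PH,(0,0,85)),1.48)
for n in('side','top'):
    d=ctrl.get_image(n); np.savez(n+'9.npz',**d)
    x0,y0=(270,110) if n=='side' else (320,155)
    im=np.clip(d['image'][y0:y0+140,x0:x0+140,::-1]*2,0,255).astype(np.uint8);cv2.imwrite(f'pics/{n}9.png',cv2.resize(im,None,fx=4,fy=4,interpolation=cv2.INTER_CUBIC))
E
```

```text
clock: 13.9
eef_pos: [591.2, -161.8, 216.4]
tool_rot: [-3.141, -0.001, 1.494]
force: [0.8, 0.1, -1.2]
width: 23.3
now [ 591.2 -161.8  216.4] [-3.141e+00 -1.000e-03  1.494e+00] w 23.3 F [ 0.8  0.1 -1.2] t 13.9
target [ 589.3 -166.    85. ] shift [ -4.5  -1.5 131.4] rotdeg [-0.05 -0.07  0.82]
```

View pics/side9.png

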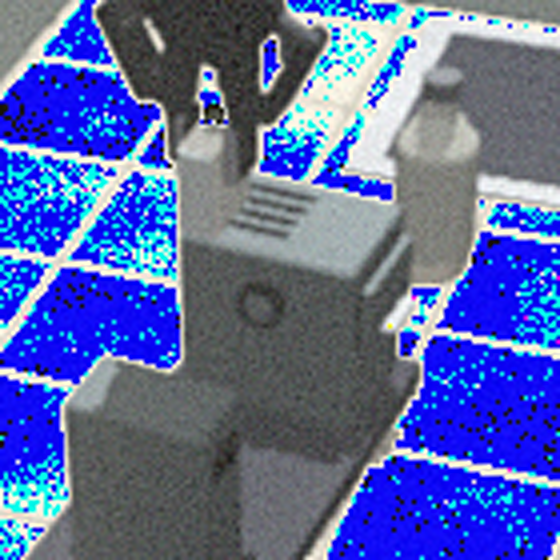

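View pics/top9.png

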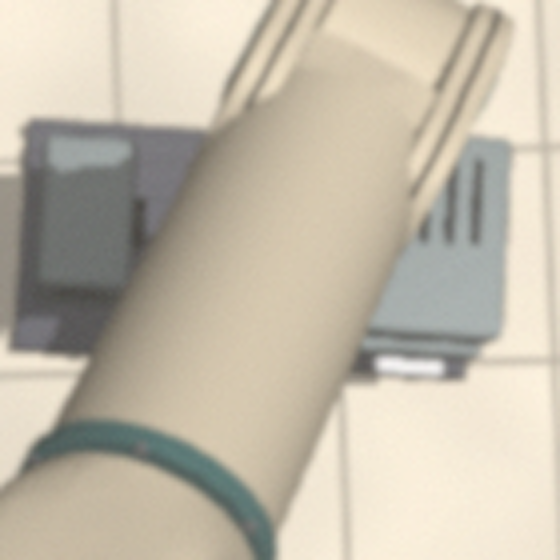

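```bash
python3 -m jog '-4 -1 0 0 0 0.8 -1; -4 -1 20 0 0 0.8 -1; -4 -1 45 0 0 0.8 -1; -4 -1 70 0 0 0.8 -1; -4 -1 90 0 0 0.8 -1; -4 -1 110 0 0 0.8 -1; -4 -1 122 0 0 0.8 -1; -4 -1 131 0 0 0.8 -1'; python3 -m jog '0 0 0 0 0 0 -1;0 0 0 0 0 0 -1'; python3 - <<'E'
from go import *
to(fr(PH,(0,0,85)),1.48)
d=ctrl.get_image('side'); np.savez('side10.npz',**d)
im=np.clip(d['image'][140:260,280:400,::-1].astype(float)*3,0,255).astype(np.uint8);cv2.imwrite(f'pics/side10.png',cv2.resize(im,None,fx=5,fy=5,interpolation=cv2.INTER_CUBIC))
E
```

```text
clock: 15.0
eef_pos: [590.0, -167.3, 85.5]
tool_rot: [3.141, 0.0, 1.478]
force: [-0.6, 0.2, -0.2]
width: 22.8
clock: 15.25
eef_pos: [590.4, -167.4, 86.4]
tool_rot: [3.14, 0.0, 1.478]
force: [-0.5, 0.3, -0.9]
width: 23.1
now [ 590.4 -167.4   86.4] [3.14  0.    1.478] w 23.1 F [-0.5  0.3 -0.9] t 15.25
target [ 589.3 -166.    85. ] shift [ 1.3 -1.3  1.4] rotdeg [ 0.06  0.01 -0.12]
```

View pics/side10.png

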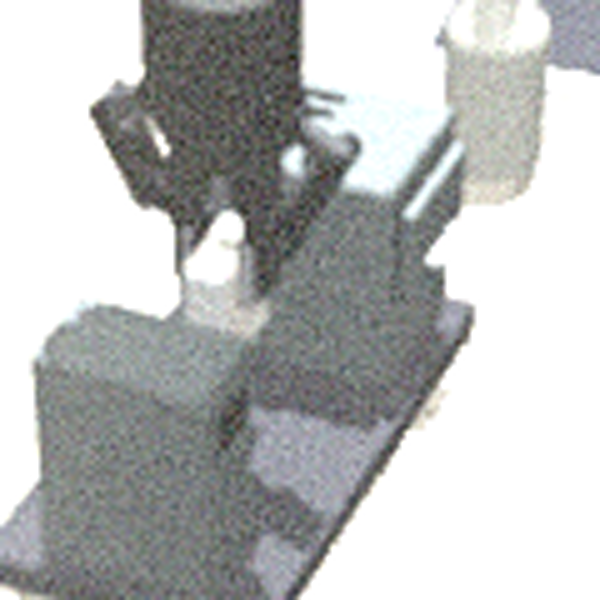

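```bash
cat > ov.py <<'E'
from go import *
import sys
def ov(fn,out,q,cellq,zt,box=(300,150,355,210),s=10,g=2.5):
    d=load(fn); x0,y0,x1,y1=box
    im=np.clip(d['image'][y0:y1,x0:x1,::-1].astype(float)*g,0,255).astype(np.uint8)
    im=cv2.resize(im,None,fx=s,fy=s,interpolation=cv2.INTER_CUBIC)
    pt=lambda p: tuple(int(round(v)) for v in ((proj(d,p)-[x0,y0]+.5)*s-.5))
    pl=lambda Q,c: cv2.polylines(im,[np.array([pt(p) for p in Q])],True,c,1)
    pl([fr(q,(x,y,140)) for x,y in det],(0,0,255)); pl([fr(q,(x,y,140)) for x,y in lamp],(0,0,255))
    h=[(28,12),(28,-12),(-28,-12),(-28,12)]
    for z in(zt,zt-56): pl([fr(cellq,(x,y,z)) for x,y in h],(0,255,0))
    for sy in(-57,57): pl([fr(q,(15*np.cos(t),sy,105+15*np.sin(t))) for t in np.linspace(0,6.28,40)],(255,0,255))
    cv2.imwrite(out,im)
if __name__=='__main__':
    ov('side10.npz','pics/ov10.png',PH,(590.4,-167.4,1.478),134.4,(282,150,342,210))
    ov('side2.npz','pics/ov2.png',PH,(590.4,-167.4,1.478),134.4,(280,145,385,225),7)
E
python3 ov.py
```

```text
(no output)
```

View pics/ov10.png

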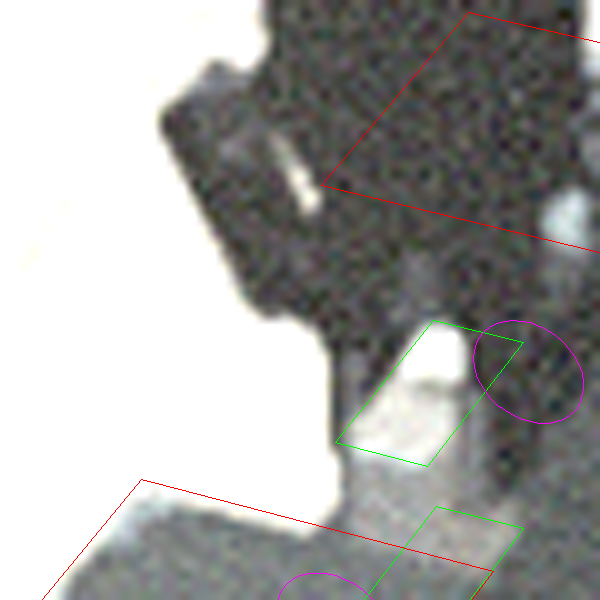

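View pics/ov2.png

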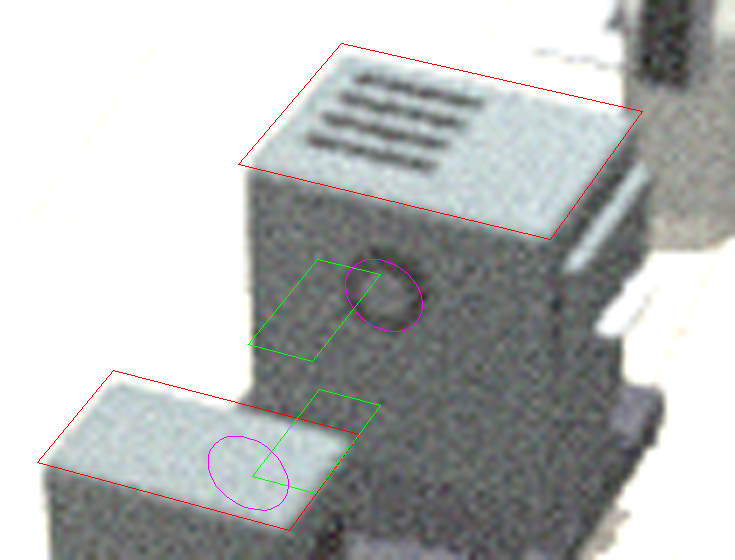

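```bash
python3 -m jog '1.3 -1 1.4 0 0 0 -1;1.3 -1 1.4 0 0 0 -1;1.3 -1 1.4 0 0 0 -1;1.3 -1 1.4 0 0 0 -1'; python3 - <<'E'
from ov import *
to(fr(PH,(0,0,85)),1.48)
d=ctrl.get_image('side'); np.savez('side11.npz',**d)
d=ctrl.get_image('top'); np.savez('top11.npz',**d)
s=ctrl.read_state(); e=s['eef_pos']; print(e)
ov('side11.npz','pics/ov11.png',PH,(e[0],e[1],1.48),e[2]+48,(282,150,342,210))
ov('top11.npz','pics/ovt11.png',PH,(e[0],e[1],1.48),e[2]+48,(320,165,455,265),5)
im=np.clip(load('side11.npz')['image'][:,:,::-1].astype(float)*2,0,255).astype(np.uint8); cv2.imwrite('pics/f11.png',im)
E
```

```text
clock: 15.8
eef_pos: [589.1, -165.8, 84.5]
tool_rot: [3.141, 0.0, 1.478]
force: [-1.1, -0.9, -0.6]
width: 23.0
now [ 589.1 -165.8   84.5] [3.141 0.    1.478] w 23.0 F [-1.1 -0.9 -0.6] t 15.8
target [ 589.3 -166.    85. ] shift [-0.1  0.2 -0.5] rotdeg [ 0.01  0.   -0.12]
[ 589.1396829  -165.82912716   84.41368242]
```

View pics/ov11.png

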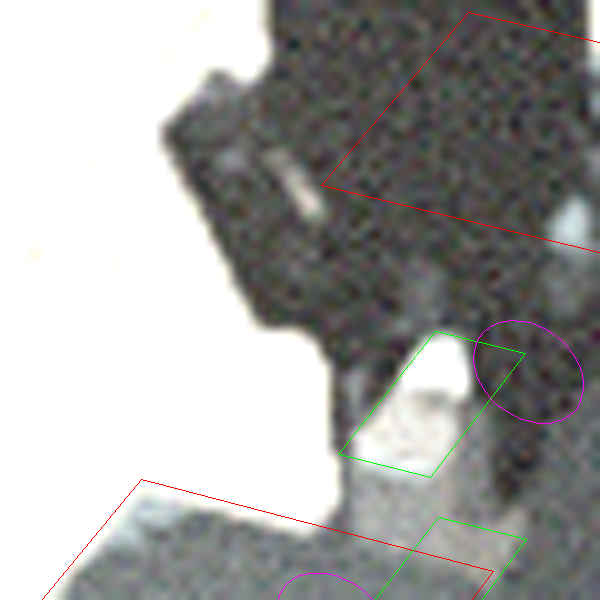

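View pics/f11.png

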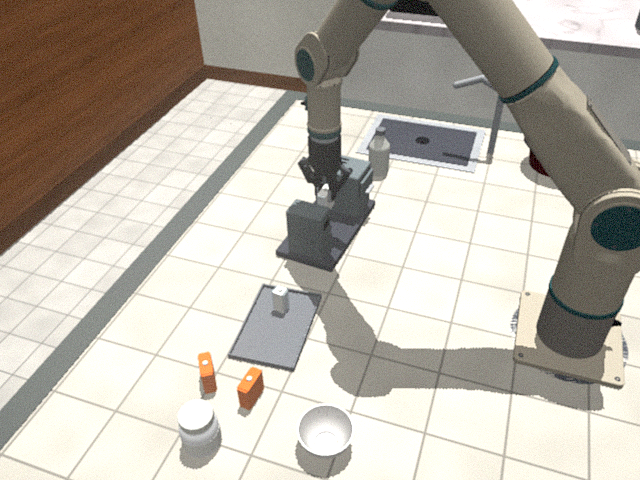

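View pics/ovt11.png

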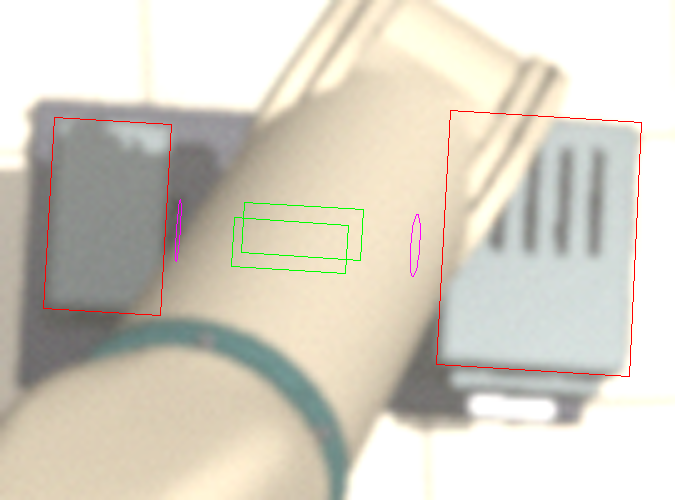

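Side view: cell top at (282–342 crop) sits in the gap, on the projected target to about 1 px; the short cell, jar, bottle and bowl are unmoved and the drawer is shut. Small height trim, settle, check stillness, hand in.

```bash
python3 -m jog '0 0 -0.5 0 0 0 -1;0 0 -0.5 0 0 0 -1;0 0 -0.5 0 0 0 -1;0 0 -0.5 0 0 0 -1;0 0 -0.5 0 0 0 -1;0 0 -0.5 0 0 0 -1'; python3 - <<'E'
from go import *
to(fr(PH,(0,0,85)),1.48); s=ctrl.read_state(); print(np.round(s['qd'],4))
print(ctrl.finish_job())
E
```

```text
clock: 16.65
eef_pos: [589.1, -165.8, 84.9]
tool_rot: [3.142, -0.0, 1.478]
force: [1.1, -0.1, -1.7]
width: 23.1
now [ 589.1 -165.8   84.9] [ 3.142 -0.     1.478] w 23.1 F [ 1.1 -0.1 -1.7] t 16.65
target [ 589.3 -166.    85. ] shift [-0.2  0.2 -0.1] rotdeg [ 0.   -0.   -0.11]
[-0.0002 -0.0008 -0.0008 -0.0003  0.0013  0.0002 -0.0008]
the job is handed in; nothing more can be done
None
```

The drawer is shut and the long cell is held in the light path, still in the gripper when I handed the job in at 16.7 s.

**Drawer:** I pushed it until the force rose to about 13 N with no further movement. Both cameras later showed the panel flat against the head.

**Cell:** I gripped the long cell across its frosted faces, with the pads near their middle. It is held upright between the heads, turned 90° so its clear ends face the ports.

**Last checks:**
- **Position:** the tool was within 0.3 mm and 0.1° of the target I worked out. The side view put the cell within about 1 px (1–2 mm) of where it should be.
- **Stillness and contact:** the arm was at rest. The force reading was only about the cell's own weight, so nothing seemed to be touching the photometer.
- **Bystanders:** the short cell, jar, bottle and bowl looked unmoved in the last side picture.

**What disagreed or could not be checked:**
- The two cameras differed by about 2.5 mm in x and 4 mm in y on where the photometer stands. I used a value close to the top camera's, which also agreed with where the drawer stopped.
- The arm hid the cell from the top camera at the end, so the final position was checked only from the side view and the arm's own readings.
- The cell's height was worked out from the grip, assuming it did not slip on lifting.

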